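# Tip the preformed stones from the scoop into the wooden sorting tray

## Task

Lift the small aluminium stone scoop by its handle with both green stones in it, carry it over the square wooden tray (not the round white bowl), and tip it open edge down, low over the tray, so that both stones slide out into the tray without being thrown or dropped from high up. Then set the empty scoop back down on the bench, flat and right side up, and let go.

Things in the scene. Friction and masses are not known exactly. Their poses are not given: they have to be found in the camera images.
- scoop: Loose aluminium scoop, 0.11-0.18 kg. In mm: floor 90 (x) by 80 (y), 3 thick; lips 3 thick: sides 22 high, rear (x = -45) 26 high; none at x = +45. Wooden handle, level, x = -45 to -125, 18 wide (y), z = 26 to 42: grip across it near x = -80, z = 34. Origin: centre of floor's underside, on the bench. +x points out of the open edge, z up; at the start +x points roughly at the robot.
- tray: Square open-topped wooden tray fixed to the bench, 140 by 140 mm outside, 50 mm high, walls and floor about 6 mm thick. Origin: centre of its underside; x and y along its sides; z up.
- stone1: Loose green faceted stone preform, eight-sided, 28 mm across, 14 mm high, 20 g, smooth: lying on the scoop's floor, it starts to slide once the scoop is tipped 20 to 25 degrees; 45 or more empties it surely. Origin: its centre.
- stone2: A second stone just like stone1, lying beside it in the scoop. Origin: its centre.
Mind the look-alikes: they are no part of the job. Leave any orange or red look-alike of the scoop alone.

How it is judged:
By the outcome, as a careful person would: the job done as asked, in the order asked, and still so for the second after the job is handed in, with the robot touching nothing.
It also fails if it takes over 70 s, if anything falls off the work surface, if the arm or the gripper's body presses on something with over 40 N, if the wrist force passes 120 N, or if a joint passes its speed limit or range.

## Robot

A 6-joint arm with a two-finger parallel gripper is mounted at the origin on the work surface. World frame = base frame: x ahead of the robot, y to its left, z up, the work surface at z = 0. Lengths are in m, angles in rad, forces in N, time in s.
With the tool pointing down it reaches from about 0.425 to 0.95 m from the base axis. Payload 3.5 kg.
Tool frame: the origin (TCP) lies between the finger pads; the fingertips stand 19 mm ahead of it and the grasp point (between the pads) is the TCP (ctrl.nose_length is the distance from the TCP to the fingertips, in m); z points along the fingers, y is the line along which they close (so a half turn about z gives the same grasp; the last joint's range is limited). The gripper opens to 85 mm and grips with 20 to 120 N. Pads are 22 mm wide; open, the fingers measure 114 mm over their backs; the gripper's body (76 mm by 85 mm) begins 54 mm behind the grasp point. The pads swing forward as they close: fully open they stand 13 mm farther back than shut.
Start: joints at [-1.395, 0.286, 1.577, -0, 1.279, -0.15], TCP at [0.216, -0.639, 0.25] pointing down, gripper open.
Joint ranges: [-2.77, 2.77], [-0.9, 2.22], [0.21, 2.48], [-1.53, 4.67], [0.24, 2.81], [-2.84, 2.84]. Speed limits (rad/s): [2.79, 2.79, 3.14, 3.14, 3.14, 3.14].

## Interface

Orientations are given as a unit quaternion [x, y, z, w].
In Python, from plant import ctrl gives the robot as it stands.
- The arm moves only by the tool apply_moves, never from a script. Its argument "series" is a list of rows, each a list of 6 numbers: the shift along the world's x, y, z scaled (see below), then the turn, a rotation vector about the world's x, y, z scaled (see below). A call has 1 to 20 rows; each row is the pose to reach, as a shift and turn from the pose commanded when the call began; what a row does not reach only later rows make up. The controller multiplies each number of a shift by 0.8 m and each number of a turn by 45 degrees. A row lasts 1/8 s, in which the tool goes at most 62.5 mm and 10.7 degrees, less where a joint would pass 70% of its speed; a pose out of reach is approached as far as the arm can. A call with a number of a shift or a turn outside -1 to 1 is refused whole. A call with a gripper value outside its range is refused whole. "jaw" is the opening, from 0 (shut) to 1 (fully open), set as the call begins (left out, the last holds). The fingers move at their own pace and stop on an object; "squeeze" is the grip in N (left out, the last holds). Time passes only in rows, so rows that repeat a pose let the fingers close. It gives the time, the measured TCP pose, the force, the opening and the grip force at its end, in the units of the state.
- ctrl.get_state(): the state, without advancing time (a new reading comes with each control period).
- ctrl.read_camera(name): name is "scene" or "side" or "wrist"; returns the picture (384x512x3 uint8, red, green, blue); there is no depth.
- ctrl.get_calibration(name): a dict with "fx", "fy", "cx", "cy" (pixels), "xyz" and "orientation" of the camera in the world; the wrist camera has in their place "hand_eye" (4x4, takes a point from camera to tool coordinates, whose origin is the TCP and whose axes are the flange's). Camera axes: x right, y up, looking along -z (the intrinsics and any distortion apply to the point x, -y, -z); pixel columns grow to the right and rows downward; lengths in m; the calibration is good to about 2 mm. A picture is of the moment at which its call begins: read the wrist's pose just before it. get_calibration takes no time and is no camera call.
- ctrl.sign_off(): hands the job in; it is judged then, once.
Trained networks look in the newest picture that a camera, given by its name, has taken for a name from the list of things; names that differ only in an ending like _2 or _b are one class to them, and where a whole thing is asked for, a point or a joint stands for the part that bears it (a point fixed in the world has none). Each returns a list of dicts, best first, with "p" (0 to 1); they miss things now and then, are a little off and sometimes report something else, mostly with a low value. They report only what shows in the picture. A call takes as long as a camera call. They do not tell look-alikes from the thing itself.
- ctrl.boxes_of(thing, camera): "xy" ([column, row] as shares, 0 to 1, of the picture: columns of its width, rows of its height, amid what is visible of it).
- ctrl.silhouettes(thing, camera): "pixels" (384x512 bool, what is visible of it) and "xy" ([column, row] as shares, 0 to 1, of the picture: columns of its width, rows of its height, amid what is visible of it).
The state is a dict: "time": time; "qpos": joint angles; "dq": joint speeds; "joint_efforts": joint torques, N m; "eef_pos": TCP position; "tcp_rot": TCP orientation; "contact_force": force on the tool from outside, world axes, zero at the start; "wrist_torque": the same for the moment, N m; "opening": opening from 0.0 (shut) to 1.0 (fully open); "finger_force": force on a finger pad.
Only numpy, scipy, OpenCV 4.12 (cv2) and the standard library are available. Lean on these libraries where they do the work, as an engineer would, in place of code of your own. Each camera call takes 0.05 s, during which the arm holds its last target. There are 200 camera calls.

## Working session

There is one attempt and no reset: what is moved stays moved. The work goes in short steps, Python scripts to look and compute and a tool call to move; the robot and the scene stay as the last step left them, time stands still between calls to the robot, and variables do not carry over. Pictures are saved under pics/ and viewed, at most 10 in all, crops included, and the job is handed in when it is done.

Besides the shell and the picture viewer there is one more tool, called after "Call:" as name(argument=value, ...), one argument or row to a line, values as JSON. apply_moves: Moves the arm, as the interface text tells. Shifts and turns lie within -1 to 1; 1 stands for 0.8 m of shift or 45 degrees of turn. Its arguments: {"type":"object","properties":{"series":{"type":"array"},"jaw":{"type":"number"},"squeeze":{"type":"number"}},"required":["series"]}

```bash
mkdir -p pics; ls; cat > h.py <<'E'
import numpy as np, cv2
from scipy.spatial.transform import Rotation as R
from plant import ctrl
def cam(name):
    c=ctrl.get_calibration(name)
    if 'hand_eye' in c:
        s=ctrl.get_state(); T=np.eye(4); T[:3,:3]=R.from_quat(s['tcp_rot']).as_matrix(); T[:3,3]=s['eef_pos']
        T=T@np.array(c['hand_eye']); return c,T[:3,:3],T[:3,3]
    return c,R.from_quat(c['orientation']).as_matrix(),np.array(c['xyz'])
def ray(C,px,z):
    c,M,o=C; d=M@np.array([(px[0]-c['cx'])/c['fx'],-(px[1]-c['cy'])/c['fy'],-1]); return o+d*(z-o[2])/d[2]
def proj(C,P):
    c,M,o=C; q=(np.atleast_2d(P)-o)@M; return np.c_[c['cx']+c['fx']*q[:,0]/-q[:,2], c['cy']-c['fy']*q[:,1]/-q[:,2]]
def snap(name,f=None):
    im=ctrl.read_camera(name)
    if f: cv2.imwrite('pics/'+f,im[:,:,::-1])
    return im
E
python3 - <<'E'
from h import *
a=snap('scene');b=snap('side')
cv2.imwrite('pics/a.png',np.hstack([a,b])[:,:,::-1][:, :])
cv2.imwrite('pics/scene.png',cv2.resize(a,(800,600))[:,:,::-1]);cv2.imwrite('pics/side.png',cv2.resize(b,(800,600))[:,:,::-1])
for n in('scene','side'):
  print(n,ctrl.get_calibration(n))
  for t in('scoop','tray','stone1'):
    for d in ctrl.silhouettes(t,n): print(t,round(d['p'],2),np.array(d['xy'])*[512,384],d['pixels'].sum())
print(ctrl.get_calibration('wrist'),ctrl.get_state())
E
```

```text
pics
scene {'fx': 459.61512126073177, 'fy': 459.61512126073177, 'cx': 254.30733673217443, 'cy': 196.03030802816957, 'xyz': array([ 1.18331679, -0.0821804 ,  1.14090133]), 'orientation': array([0.20074775, 0.16168785, 0.59744318, 0.75935435])}
scoop 0.9 [403.9168 235.6992] 1347
scoop 0.71 [306.7904 169.9968] 882
scoop 0.65 [282.5216 117.504 ] 804
scoop 0.6 [364.4928 164.5824] 1041
scoop 0.56 [305.7152 277.5936] 1392
tray 0.89 [232.8064 192.6912] 2632
stone1 0.49 [301.7216 171.1104] 57
side {'fx': 460.67319883740373, 'fy': 460.67319883740373, 'cx': 251.61927511391033, 'cy': 188.11512401139018, 'xyz': array([0.16045691, 0.92675098, 0.84424556]), 'orientation': array([-0.08143856,  0.4093016 ,  0.88786957, -0.1937204 ])}
scoop 0.85 [325.7856 263.0016] 1556
scoop 0.81 [236.288  236.5824] 1484
scoop 0.63 [200.0896 295.4112] 1774
scoop 0.59 [ 99.8912 263.3088] 1601
scoop 0.57 [155.6992 184.2048] 736
tray 0.86 [258.2016 177.792 ] 2336
stone1 0.51 [238.6944 233.088 ] 77
{'fx': 274.91953340793975, 'fy': 274.91953340793975, 'cx': 254.1443903232064, 'cy': 193.82461051730618, 'hand_eye': array([[
[... 336 characters left out ...]
time': 0.4, 'qpos': array([-1.39501204e+00,  2.86422948e-01,  1.57690662e+00, -1.23210919e-05,
        1.27860157e+00, -1.49968962e-01]), 'dq': array([ 0.00016266, -0.00278521, -0.00223079, -0.00081198,  0.00026942,
        0.00069429]), 'joint_efforts': array([ 7.29058593e-04, -4.05286396e+01, -2.92351967e+01, -8.79751815e-05,
        2.06664750e-03, -3.67780856e-06]), 'eef_pos': array([ 0.21604311, -0.63938863,  0.25013078]), 'tcp_rot': array([ 9.86764599e-01,  1.62159174e-01, -8.08311279e-06, -1.69153461e-04]), 'contact_force': array([-0.69217176,  0.16442119, -0.14211486]), 'wrist_torque': array([-0.03196666, -0.02989641, -0.04081976]), 'finger_force': 0.0, 'opening': 0.9997755829939351}
```

View pics/scene.png

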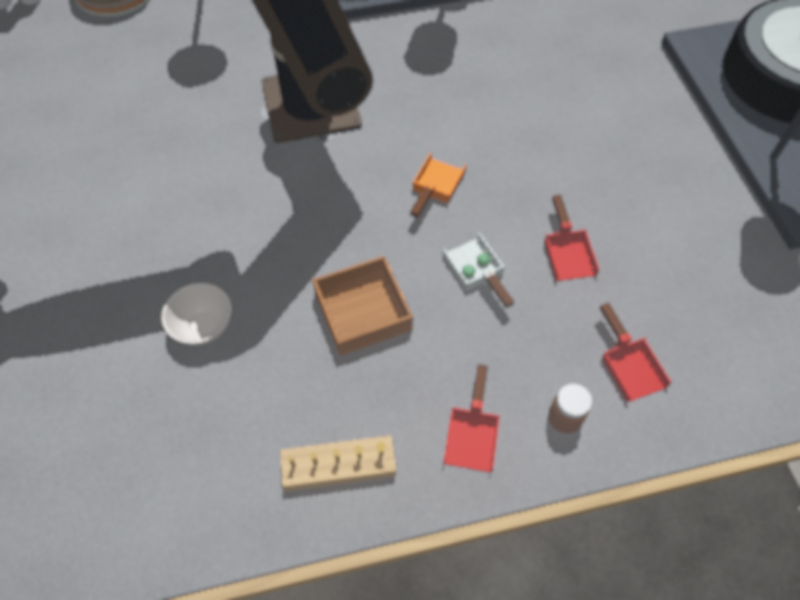

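View pics/side.png

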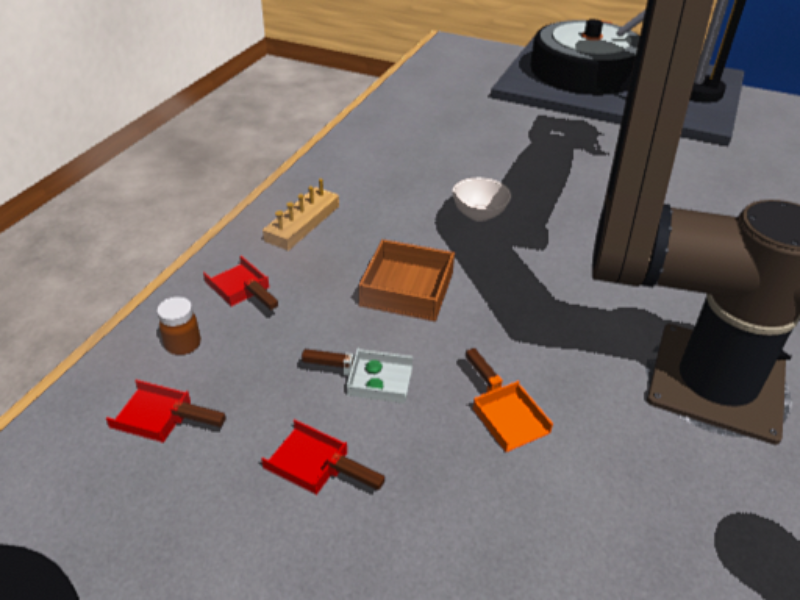

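Scene view (800x600), possible scoops:
- Aluminium scoop with the green stones at (473,262), its handle ending at (508,300). This is the one.
- Orange look-alike at (440,182).
- Red look-alikes at (571,255), (636,369) and (471,438).

In the side view, the aluminium scoop is at (380,373) and the tray at (407,280). I'll fit the poses of the scoop and tray next.

```bash
cat > fit.py <<'E'
from h import *
from scipy.optimize import minimize
def box(x0,x1,y0,y1,z0,z1): return np.array([[x,y,z] for x in(x0,x1) for y in(y0,y1) for z in(z0,z1)])/1e3
SC=[box(-45,45,-40,40,0,3),box(-45,45,-40,-37,0,22),box(-45,45,37,40,0,22),box(-45,-42,-40,40,0,26),box(-125,-45,-9,9,26,42)]
TR=[box(-70,70,-70,70,0,50)]
def mask(C,parts,p):
    S=4; m=np.zeros((384*2,512*2),np.uint8); r=R.from_euler('z',p[2])
    for b in parts:
        u=proj(C,r.apply(b)+[p[0],p[1],0])
        cv2.fillConvexPoly(m,cv2.convexHull(np.round((u+.5)*2*16).astype(np.int32)),255,shift=4)
    return cv2.resize(m,(512,384),interpolation=cv2.INTER_AREA)/255.
def fit(obs,parts,p0):
    f=lambda p:sum(np.abs(mask(C,parts,p)-s).sum()/s.sum() for C,s in obs)
    best=None
    for dy in(-.3,0,.3):
        q=np.array(p0)+[0,0,dy]
        r=minimize(f,q,method='Nelder-Mead',options=dict(initial_simplex=q+np.vstack([np.zeros(3),np.diag([.02,.02,.2])]),xatol=1e-4,fatol=1e-4))
        if best is None or r.fun<best.fun: best=r
    return best.x,best.fun
E
python3 - <<'E'
from fit import *
def near(t,n,px):
    L=ctrl.silhouettes(t,n); return min(L,key=lambda d:np.hypot(*(np.array(d['xy'])*[512,384]-px)))['pixels'].astype(float)
Cs,Cd=cam('scene'),cam('side')
snap('scene');snap('side')
h=ray(Cs,np.array([508,300])*.64,.034);o=ray(Cs,np.array([471,262])*.64,.003);d=o-h
print(h,o)
ss,sd=near('scoop','scene',[307,170]),near('scoop','side',[240,237])
p0=[*o[:2],np.arctan2(d[1],d[0])]
for ob in([(Cs,ss),(Cd,sd)],[(Cs,ss)],[(Cd,sd)]): print('scoop',fit(ob,SC,p0))
t=ray(Cs,np.array([232,192]),.025)
ts,td=near('tray','scene',[233,193]),near('tray','side',[258,178])
for ob in([(Cs,ts),(Cd,td)],[(Cs,ts)],[(Cd,td)]): print('tray',fit(ob,TR,[*t[:2],.2]))
a=ctrl.read_camera('side')[195:275,180:300];b=ctrl.read_camera('scene')[130:210,260:380]
cv2.imwrite('pics/crop.png',cv2.resize(np.hstack([a,b]),(780,260),interpolation=cv2.INTER_CUBIC)[:,:,::-1])
E
```

```text
[0.5978548  0.25525959 0.034     ] [0.48531397 0.22243729 0.003     ]
scoop (array([ 0.48768737,  0.22398324, -2.87864053]), np.float64(0.4764014880747202))
scoop (array([ 0.48791376,  0.22215527, -2.89052703]), np.float64(0.2830239320062626))
scoop (array([ 0.48723152,  0.22520169, -2.86802214]), np.float64(0.1573682043418381))
tray (array([0.53788284, 0.00093943, 0.14442777]), np.float64(0.09415446231316825))
tray (array([ 5.39288878e-01, -1.96516869e-04,  1.41672963e-01]), np.float64(0.04264965245357402))
tray (array([0.53687668, 0.0035805 , 0.14649816]), np.float64(0.033749642482600824))
```

View pics/crop.png

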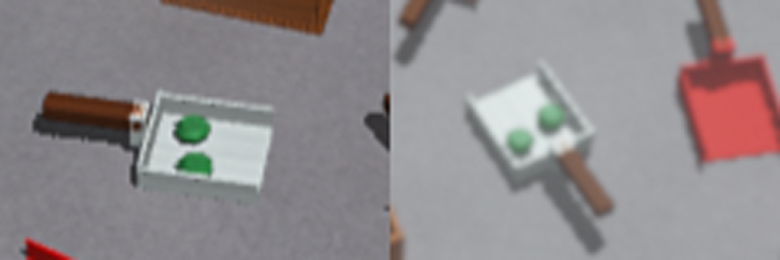

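The crop confirms it: a silver scoop with a wooden handle and two green stones. The reds and the orange are excluded. The pour needs a roughly 50° outward tilt, so I'll try that pose with the empty hand above the tray before grasping.

```bash
cat > go.py <<'E'
from h import *
# scoop-frame target -> tool pose. tool x=+scoop x, y=-scoop y, z=-scoop z ; grip at (-.08,0,.034)
GX=-.08; GZ=.034
def scoopR(yaw,tilt): return R.from_euler('z',yaw)*R.from_euler('y',tilt,degrees=True)
TOOL=R.from_matrix(np.diag([1.,-1,-1]))
def from_edge(edge,yaw,tilt):  # tool pose with the open edge's underside at 'edge'
    r=scoopR(yaw,tilt); return np.array(edge)+r.apply([GX-.045,0,GZ]), r*TOOL
def show(p,r,p0=None,r0=None):
    if p0 is None:
        s=ctrl.get_state(); p0,r0=s['eef_pos'],R.from_quat(s['tcp_rot'])
    print('shift',np.round((p-p0)/.8,4),'turn',np.round((r*r0.inv()).as_rotvec()/np.radians(45),4),'| pos',np.round(p,4))
E
python3 - <<'E'
from go import *
p,r=from_edge([.538,.001,.12],.144-np.pi,0); show(p,r)
E
```

```text
shift [ 0.557   0.823  -0.1205] turn [-1.0000e-04  1.0000e-04  3.7686e+00] | pos [0.6617 0.0189 0.154 ]
```

Call:
apply_moves(
  series=[
    [0.4, 0.4, 0, 0, 0, 1],
    [0.4, 0.4, 0, 0, 0, 1],
    [0.4, 0.4, 0, 0, 0, 1],
    [0.4, 0.4, 0, 0, 0, 1],
    [0.4, 0.4, 0, 0, 0, 1],
    [0.4, 0.4, 0, 0, 0, 1],
    [0.4, 0.4, 0, 0, 0, 1],
    [0.4, 0.4, 0, 0, 0, 1],
  ],
)

```text
time: 1.8
eef_pos: [0.5382, -0.3166, 0.2505]
tcp_rot: [0.848, 0.529, 0.0, 0.0]
contact_force: [0.1, -0.8, -0.3]
opening: 0.997
finger_force: 0.0
```

Call:
apply_moves(
  series=[
    [0.15, 0.4, 0, 0, 0, 1],
    [0.15, 0.4, 0, 0, 0, 1],
    [0.15, 0.4, 0, 0, 0, 1],
    [0.15, 0.4, 0, 0, 0, 1],
    [0.15, 0.4, 0, 0, 0, 1],
    [0.15, 0.4, 0, 0, 0, 1],
    [0.15, 0.4, 0, 0, 0, 1],
    [0.15, 0.4, 0, 0, 0, 1],
  ],
)

```text
time: 2.8
eef_pos: [0.6559, -0.0007, 0.2502]
tcp_rot: [0.583, 0.812, -0.0, 0.0]
contact_force: [-0.3, -0.6, 0.3]
opening: 1.0
finger_force: 0.0
```

Call:
apply_moves(
  series=[
    [0, 0, 0, 0, 0, 1],
    [0, 0, 0, 0, 0, 1],
    [0, 0, 0, 0, 0, 1],
    [0, 0, 0, 0, 0, 1],
    [0, 0, 0, 0, 0, 1],
    [0, 0, 0, 0, 0, 1],
  ],
)

```text
time: 3.55
eef_pos: [0.6559, -0.0006, 0.2504]
tcp_rot: [0.23, 0.973, -0.0, -0.0]
contact_force: [-0.3, 0.6, -0.3]
opening: 1.003
finger_force: 0.0
```

```bash
python3 - <<'E'
from go import *
s=ctrl.get_state();print(s['time'],s['eef_pos'],s['qpos'])
p,r=from_edge([.538,.001,.12],.144-np.pi,0); show(p,r)
p1,r1=from_edge([.538,.001,.06],.144-np.pi,45); show(p1,r1,p,r)
E
```

```text
3.55 [ 6.55901319e-01 -6.44422530e-04  2.50375559e-01] [-1.55373865e-01  2.44993780e-01  1.62678396e+00 -1.64935449e-04
  1.26984401e+00 -1.26274246e+00]
shift [ 0.0073  0.0245 -0.1205] turn [ 2.000e-04 -0.000e+00  7.733e-01] | pos [0.6617 0.0189 0.154 ]
shift [-0.075  -0.0109  0.023 ] turn [ 0.1435 -0.9896 -0.    ] | pos [0.6017 0.0102 0.1724]
```

Call:
apply_moves(
  series=[
    [0.007, 0.0245, -0.09, 0, 0, 0.773],
    [0.007, 0.0245, -0.09, 0, 0, 0.773],
    [0.007, 0.0245, -0.09, 0, 0, 0.773],
    [0.007, 0.0245, -0.09, 0, 0, 0.773],
    [0.007, 0.0245, -0.09, 0, 0, 0.773],
  ],
)

```text
time: 4.18
eef_pos: [0.6617, 0.0198, 0.1783]
tcp_rot: [-0.072, 0.997, -0.0, -0.0]
contact_force: [-0.0, 0.5, 0.2]
opening: 0.999
finger_force: 0.0
```

Call:
apply_moves(
  series=[
    [-0.075, -0.011, 0, 0.1435, -0.99, 0],
    [-0.075, -0.011, 0, 0.1435, -0.99, 0],
    [-0.075, -0.011, 0, 0.1435, -0.99, 0],
    [-0.075, -0.011, 0, 0.1435, -0.99, 0],
    [-0.075, -0.011, 0, 0.1435, -0.99, 0],
    [-0.075, -0.011, 0, 0.1435, -0.99, 0],
  ],
)

```text
time: 4.92
eef_pos: [0.6002, 0.0113, 0.177]
tcp_rot: [-0.067, 0.922, 0.028, 0.38]
contact_force: [-0.6, -0.3, -0.6]
opening: 1.001
finger_force: 0.0
```

```bash
python3 - <<'E'
from go import *
s=ctrl.get_state();print(s['time'],s['eef_pos'],s['qpos'])
print((R.from_quat(s['tcp_rot'])*TOOL.inv()).as_euler('ZYX',degrees=True))
E
```

```text
4.925 [0.60020396 0.01130818 0.17696937] [-0.25912031 -0.07168021  2.24607635  0.90962318  0.35875666 -2.74231999]
[-1.71720596e+02  4.48485906e+01 -8.61580469e-03]
```

Reachable, but near the joint limits (q5 0.36, q6 -2.74). I'll test pouring sideways, towards the tray's +y, instead.

Call:
apply_moves(
  series=[
    [0.04, 0, 0.05, -0.1435, 0.99, 0],
    [0.04, 0, 0.05, -0.1435, 0.99, 0],
    [0.04, 0, 0.05, -0.1435, 0.99, 0],
    [0.04, 0, 0.05, -0.1435, 0.99, 0],
    [0.04, 0, 0.05, -0.1435, 0.99, 0],
    [0.04, 0, 0.05, -0.1435, 0.99, 0],
  ],
)

```text
time: 5.68
eef_pos: [0.636, 0.0109, 0.219]
tcp_rot: [-0.073, 0.997, -0.002, 0.001]
contact_force: [-0.6, 0.5, -0.5]
opening: 1.004
finger_force: 0.0
```

Call:
apply_moves(
  series=[
    [-0.05, -0.07, 0, 0, 0, -1],
    [-0.05, -0.07, 0, 0, 0, -1],
    [-0.05, -0.07, 0, 0, 0, -1],
    [-0.05, -0.07, 0, 0, 0, -1],
    [-0.05, -0.07, 0, 0, 0, -1],
  ],
)

```text
time: 6.3
eef_pos: [0.5931, -0.0451, 0.2186]
tcp_rot: [0.314, 0.949, -0.001, 0.001]
contact_force: [0.7, 0.6, 0.7]
opening: 1.002
finger_force: 0.0
```

Call:
apply_moves(
  series=[
    [-0.05, -0.06, 0, 0, 0, -1],
    [-0.05, -0.06, 0, 0, 0, -1],
    [-0.05, -0.06, 0, 0, 0, -1],
    [-0.05, -0.06, 0, 0, 0, -1],
    [-0.05, -0.06, 0, 0, 0, -1],
  ],
)

```text
time: 6.92
eef_pos: [0.5534, -0.0929, 0.2184]
tcp_rot: [0.653, 0.758, -0.0, 0.001]
contact_force: [0.5, 0.2, -0.5]
opening: 1.001
finger_force: 0.0
```

```bash
python3 - <<'E'
from go import *
s=ctrl.get_state();print(s['time'],s['eef_pos'],s['qpos'])
p1,r1=from_edge([.538,.001,.06],.144+np.pi/2,40); show(p1,r1)
p1,r1=from_edge([.538,.001,.05],.144+np.pi/2,52); show(p1,r1)
E
```

```text
6.925 [ 0.55339075 -0.09286628  0.21844223] [-3.46766382e-01  6.49054283e-02  1.88998354e+00 -7.68563623e-04
  1.18578439e+00 -4.94965010e-01]
shift [-0.006   0.0259 -0.0651] turn [-0.8781 -0.1288 -0.0057] | pos [ 0.5486 -0.0721  0.1664]
shift [-0.0102  0.0553 -0.0613] turn [-1.142  -0.1676 -0.0056] | pos [ 0.5452 -0.0486  0.1694]
```

Call:
apply_moves(
  series=[
    [-0.008, 0.04, -0.04, -0.99, -0.145, 0],
    [-0.008, 0.04, -0.04, -0.99, -0.145, 0],
    [-0.008, 0.04, -0.04, -0.99, -0.145, 0],
    [-0.008, 0.04, -0.04, -0.99, -0.145, 0],
    [-0.008, 0.04, -0.04, -0.99, -0.145, 0],
    [-0.008, 0.04, -0.04, -0.99, -0.145, 0],
  ],
)

```text
time: 7.68
eef_pos: [0.547, -0.06, 0.1857]
tcp_rot: [0.602, 0.701, -0.251, 0.289]
contact_force: [0.6, -0.7, 0.2]
opening: 1.003
finger_force: 0.0
```

Call:
apply_moves(
  series=[
    [0, 0, 0, -0.15, -0.022, 0],
    [0, 0, 0, -0.15, -0.022, 0],
  ],
)

```text
time: 7.92
eef_pos: [0.5468, -0.0604, 0.1854]
tcp_rot: [0.587, 0.682, -0.286, 0.329]
contact_force: [-0.5, 0.6, 0.1]
opening: 0.997
finger_force: 0.0
```

```bash
python3 - <<'E'
from go import *
s=ctrl.get_state();print(s['time'],s['eef_pos'],s['qpos'])
print((R.from_quat(s['tcp_rot'])*TOOL.inv()).as_euler('ZYX',degrees=True))
yaw=-2.878; r=scoopR(yaw,0); p=np.array([.4875,.2237,.15])+r.apply([GX,0,0]); r=r*TOOL
show(p,r)
E
```

```text
7.925 [ 0.54678762 -0.06038981  0.1853569 ] [ 0.03376484  0.16019883  2.0311211  -1.04444552  1.12555169  0.45445217]
[98.81450306 51.73381672  0.42103044]
shift [ 0.0224  0.3812 -0.0442] turn [0.7106 1.0745 1.982 ] | pos [0.5647 0.2445 0.15  ]
```

Sideways pour is well within range. Next, untilt and move to hover over the handle.

Call:
apply_moves(
  series=[
    [0, 0.15, 0.03, 0.99, 0.145, 0],
    [0, 0.15, 0.03, 0.99, 0.145, 0],
    [0, 0.15, 0.03, 0.99, 0.145, 0],
    [0, 0.15, 0.03, 0.99, 0.145, 0],
    [0, 0.15, 0.03, 0.99, 0.145, 0],
  ],
)

```text
time: 8.55
eef_pos: [0.5489, 0.0577, 0.2129]
tcp_rot: [0.653, 0.756, -0.036, 0.046]
contact_force: [-0.4, -0.3, 0.1]
opening: 1.001
finger_force: 0.0
```

Call:
apply_moves(
  series=[
    [0.02, 0.2, 0, 0, 0, 1],
    [0.02, 0.2, 0, 0, 0, 1],
    [0.02, 0.2, 0, 0, 0, 1],
    [0.02, 0.2, 0, 0, 0, 1],
    [0.02, 0.2, 0, 0, 0, 1],
  ],
)

```text
time: 9.18
eef_pos: [0.5637, 0.2194, 0.2114]
tcp_rot: [0.313, 0.948, -0.018, 0.057]
contact_force: [-0.1, 0.3, -0.1]
opening: 0.999
finger_force: 0.0
```

```bash
python3 - <<'E'
from go import *
s=ctrl.get_state();print(s['time'],s['eef_pos'],s['qpos'])
yaw=-2.878; r=scoopR(yaw,0); p=np.array([.4875,.2237,.18])+r.apply([GX,0,0]); r=r*TOOL
show(p,r)
E
```

```text
9.175 [0.56374636 0.21939631 0.21135183] [ 0.23823616  0.13813801  1.82718681 -0.10122468  1.09980119 -0.6530033 ]
shift [ 0.0012  0.0314 -0.0392] turn [0.0262 0.1552 1.1453] | pos [0.5647 0.2445 0.18  ]
```

Call:
apply_moves(
  series=[
    [0.001, 0.0314, -0.039, 0.04, 0.13, 0.95],
    [0.001, 0.0314, -0.039, 0.04, 0.13, 0.95],
    [0.001, 0.0314, -0.039, 0.04, 0.13, 0.95],
    [0.001, 0.0314, -0.039, 0.04, 0.13, 0.95],
    [0.001, 0.0314, -0.039, 0.04, 0.13, 0.95],
  ],
)

```text
time: 9.8
eef_pos: [0.565, 0.2435, 0.1798]
tcp_rot: [-0.052, 0.999, 0.002, 0.008]
contact_force: [-0.1, 1.3, -0.4]
opening: 1.001
finger_force: 0.0
```

```bash
python3 - <<'E'
from go import *
yaw=-2.878; r=scoopR(yaw,0); p=np.array([.4875,.2237,.18])+r.apply([GX,0,0]); r=r*TOOL
show(p,r); print(ctrl.get_state()['qpos'])
E
```

```text
shift [-0.0003  0.0013  0.0003] turn [-0.0089  0.0194  0.2034] | pos [0.5647 0.2445 0.18  ]
[ 0.24152484  0.21408668  1.79799386  0.00199528  1.11286413 -1.43400566]
```

Correct the last of the turn, then check with the wrist camera.

Call:
apply_moves(
  series=[
    [0, 0.0013, 0, -0.009, 0.0195, 0.2034],
    [0, 0.0013, 0, -0.009, 0.0195, 0.2034],
    [0, 0.0013, 0, -0.009, 0.0195, 0.2034],
  ],
)

```text
time: 10.18
eef_pos: [0.5641, 0.2453, 0.1793]
tcp_rot: [-0.132, 0.991, -0.0, -0.0]
contact_force: [0.6, 0.0, -0.0]
opening: 0.998
finger_force: 0.0
```

```bash
python3 - <<'E'
from fit import *
from go import *
s=ctrl.get_state(); print(s['time'],s['eef_pos'])
print((R.from_quat(s['tcp_rot'])*TOOL.inv()).as_euler('ZYX',degrees=True))
C=cam('wrist'); a=snap('wrist').copy()
L=ctrl.silhouettes('scoop','wrist'); 
for d in L: print(d['p'],np.array(d['xy'])*[512,384],d['pixels'].sum())
p0=[.4875,.2237,-2.878]
c0=proj(C,[.5,.227,.01])[0]
L=[d for d in L if np.hypot(*(np.array(d['xy'])*[512,384]-c0))<90]
if L:
  q,f=fit([(C,L[0]['pixels'].astype(float))],SC,p0); print(q,f)
  m=L[0]['pixels'].astype(np.uint8); cv2.drawContours(a,cv2.findContours(m,0,2)[0],-1,(255,255,0),1)
r=R.from_euler('z',p0[2])
for b in SC:
  u=proj(C,r.apply(b)+[*p0[:2],0]); cv2.polylines(a,[cv2.convexHull(u.astype(np.int32))],True,(255,0,255),1)
cv2.imwrite('pics/w1.png',cv2.resize(a,(768,576))[:,:,::-1])
for d in ctrl.boxes_of('stone1','wrist'): print('stone',d, ray(C,np.array(d['xy'])*[512,384],.01))
E
```

```text
10.175 [0.56414473 0.24527693 0.17928298]
[-1.64857290e+02 -5.53117749e-02  3.89352960e-02]
0.88 [425.0112 160.0896] 9503
0.76 [331.7248 331.584 ] 715
0.71 [256.     106.7904] 8410
0.71 [274.0224 107.7888] 559
[ 0.48679724  0.22379434 -2.88574713] 0.15025809610407775
stone {'xy': [0.533, 0.2786], 'p': 0.82} [0.48574778 0.24332063 0.01      ]
stone {'xy': [0.4674, 0.3062], 'p': 0.64} [0.50474428 0.21288038 0.01      ]
```

View pics/w1.png

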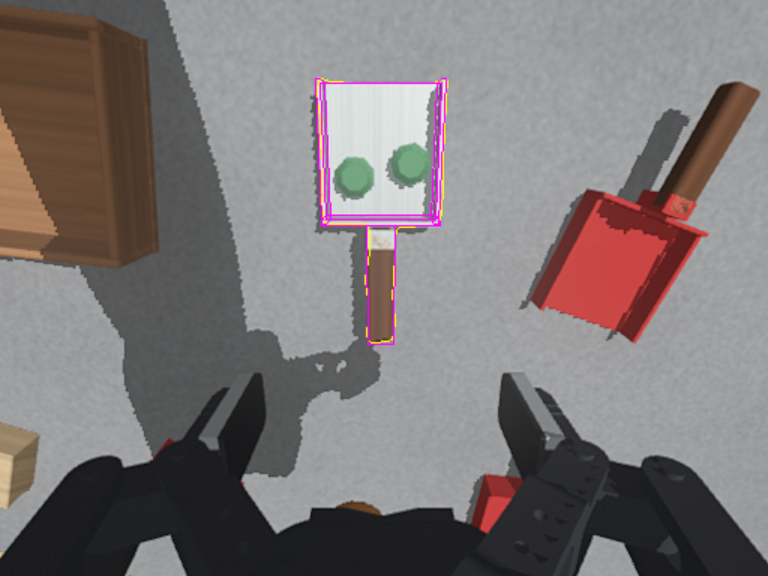

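The fit matches the picture: handle at (382,290), stones at (354,177) and (410,164), and nothing within the fingers' way. I'll descend with the jaw partly closed, then grip.

Call:
apply_moves(
  series=[
    [0, -0.0012, -0.07, 0, 0, -0.005],
    [0, -0.0012, -0.13, 0, 0, -0.005],
    [0, -0.0012, -0.16, 0, 0, -0.005],
    [0, -0.0012, -0.175, 0, 0, -0.005],
    [0, -0.0012, -0.1815, 0, 0, -0.005],
    [0, -0.0012, -0.1815, 0, 0, -0.005],
    [0, -0.0012, -0.1815, 0, 0, -0.005],
  ],
  jaw=0.7,
)

```text
time: 11.2
eef_pos: [0.5651, 0.2448, 0.0354]
tcp_rot: [-0.132, 0.991, -0.0, 0.001]
contact_force: [0.3, -0.3, 0.4]
opening: 0.697
finger_force: 0.0
```

Call:
apply_moves(
  series=[
    [0, 0, 0, 0, 0, 0],
    [0, 0, 0, 0, 0, 0],
    [0, 0, 0, 0, 0, 0],
    [0, 0, 0, 0, 0, 0],
    [0, 0, 0, 0, 0, 0],
    [0, 0, 0, 0, 0, 0],
    [0, 0, 0, 0, 0, 0],
    [0, 0, 0, 0, 0, 0],
  ],
  jaw=0,
  squeeze=80,
)

```text
time: 12.2
eef_pos: [0.5644, 0.2446, 0.0343]
tcp_rot: [-0.132, 0.991, -0.0, -0.0]
contact_force: [-0.2, 0.6, 5.5]
opening: 0.194
finger_force: 78.3
```

Gripped. Lift smoothly and check.

Call:
apply_moves(
  series=[
    [0, 0, 0.003, 0, 0, 0],
    [0, 0, 0.008, 0, 0, 0],
    [0, 0, 0.016, 0, 0, 0],
    [0, 0, 0.028, 0, 0, 0],
    [0, 0, 0.042, 0, 0, 0],
    [0, 0, 0.058, 0, 0, 0],
    [0, 0, 0.075, 0, 0, 0],
    [0, 0, 0.092, 0, 0, 0],
    [0, 0, 0.107, 0, 0, 0],
    [0, 0, 0.119, 0, 0, 0],
    [0, 0, 0.128, 0, 0, 0],
    [0, 0, 0.133, 0, 0, 0],
    [0, 0, 0.135, 0, 0, 0],
    [0, 0, 0.135, 0, 0, 0],
  ],
)

```text
time: 13.95
eef_pos: [0.5639, 0.2445, 0.1416]
tcp_rot: [-0.132, 0.991, -0.001, -0.001]
contact_force: [0.8, 0.0, -1.7]
opening: 0.193
finger_force: 78.1
```

```bash
python3 - <<'E'
from fit import *
from go import *
s=ctrl.get_state(); print(s['time'],s['eef_pos'],s['opening'],s['contact_force'],s['qpos'])
rs=R.from_quat(s['tcp_rot'])*TOOL.inv(); print(rs.as_euler('ZYX',degrees=True))
o=s['eef_pos']-rs.apply([GX,0,GZ])
out=[]
for n in('wrist','side'):
  C=cam(n); a=snap(n).copy()
  for b in SC: cv2.polylines(a,[cv2.convexHull(proj(C,rs.apply(b)+o).astype(np.int32))],True,(255,0,255),1)
  u=proj(C,o)[0].astype(int); x,y=max(u[0]-90,0),max(u[1]-90,0); out.append(cv2.resize(a[y:y+180,x:x+180],(390,390)))
cv2.imwrite('pics/l1.png',np.hstack(out)[:,:,::-1])
E
```

```text
13.95 [0.56389009 0.24449917 0.14162605] 0.1929334306640789 [ 0.81304304  0.00808653 -1.66048235] [ 2.44512659e-01  2.65485182e-01  1.81203443e+00 -9.02031140e-04
  1.06619405e+00 -1.59042336e+00]
[-1.64840922e+02 -1.22398654e-01  4.27942869e-02]
```

View pics/l1.png

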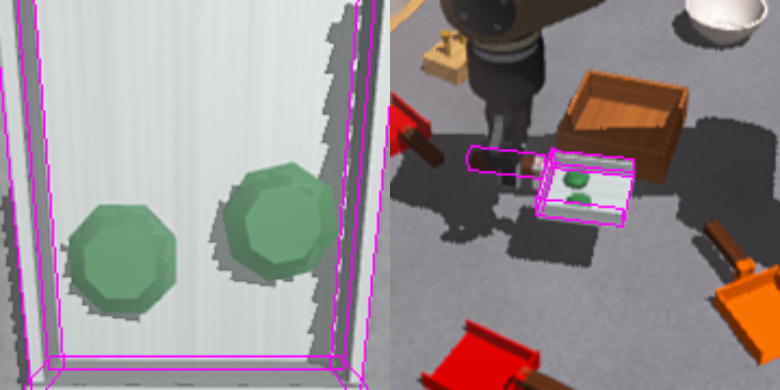

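The scoop is held level and both stones are in the pan, as the outline overlay shows. Next I plan the carry and pour waypoints.

```bash
python3 - <<'E'
from go import *
yaw=.144+np.pi/2; e=np.array([.538,.001]) -.010*np.array([np.cos(yaw),np.sin(yaw)])
p,r=from_edge([*e,.11],yaw,0); show(p,r)
q,t=p,r
for z,a in((.05,18),(.038,20),(.036,30),(.032,40),(.028,52)):
    n,m=from_edge([*e,z],yaw,a); print(z,a,end=' '); show(n,m,p,r)
E
```

```text
shift [-0.008  -0.4713  0.0032] turn [-1.0000e-03 -3.5000e-03 -2.1535e+00] | pos [ 0.5574 -0.1326  0.144 ]
0.05 18 shift [-0.003   0.0206 -0.0288] turn [-0.3959 -0.0574  0.    ] | pos [ 0.555  -0.1162  0.121 ]
0.038 20 shift [-0.0034  0.0237 -0.0391] turn [-0.4398 -0.0638  0.    ] | pos [ 0.5546 -0.1136  0.1127]
0.036 30 shift [-0.0061  0.0417 -0.0201] turn [-0.6598 -0.0957  0.    ] | pos [ 0.5525 -0.0992  0.1279]
0.032 40 shift [-0.0092  0.0632 -0.007 ] turn [-0.8797 -0.1276  0.    ] | pos [ 0.55   -0.082   0.1384]
0.028 52 shift [-0.0134  0.0926  0.0043] turn [-1.1436 -0.1658 -0.    ] | pos [ 0.5466 -0.0585  0.1474]
```

Call:
apply_moves(
  series=[
    [0, -0.003, 0.001, 0, 0, -0.015],
    [0, -0.01, 0.002, 0, 0, -0.045],
    [0, -0.02, 0.003, 0, 0, -0.09],
    [0, -0.035, 0.003, 0, 0, -0.16],
    [0, -0.05, 0.003, 0, 0, -0.23],
    [0, -0.065, 0.003, 0, 0, -0.3],
    [0, -0.08, 0.003, 0, 0, -0.37],
    [0, -0.095, 0.003, 0, 0, -0.44],
    [0, -0.11, 0.003, 0, 0, -0.51],
    [0, -0.125, 0.003, 0, 0, -0.58],
    [0, -0.14, 0.003, 0, 0, -0.65],
    [0, -0.155, 0.003, 0, 0, -0.72],
    [0, -0.17, 0.003, 0, 0, -0.79],
    [0, -0.185, 0.003, 0, 0, -0.86],
    [0, -0.2, 0.003, 0, 0, -0.93],
  ],
)

```text
time: 15.92
eef_pos: [0.564, 0.0837, 0.1443]
tcp_rot: [0.233, 0.973, -0.0, -0.001]
contact_force: [0.3, 1.1, -2.6]
opening: 0.196
finger_force: 78.1
```

Call:
apply_moves(
  series=[
    [0, -0.015, 0, 0, 0, -0.07],
    [0, -0.03, 0, 0, 0, -0.14],
    [0, -0.045, 0, 0, 0, -0.21],
    [0, -0.06, 0, 0, 0, -0.28],
    [-0.001, -0.075, 0, 0, 0, -0.35],
    [-0.002, -0.09, 0, 0, 0, -0.42],
    [-0.003, -0.105, 0, 0, 0, -0.49],
    [-0.004, -0.12, 0, 0, 0, -0.56],
    [-0.005, -0.135, 0, 0, 0, -0.63],
    [-0.006, -0.15, 0, 0, 0, -0.7],
    [-0.007, -0.165, 0, 0, 0, -0.77],
    [-0.008, -0.18, 0, 0, 0, -0.83],
    [-0.008, -0.193, 0, 0, 0, -0.88],
    [-0.008, -0.203, 0, 0, 0, -0.92],
    [-0.008, -0.21, 0, 0, 0, -0.95],
    [-0.008, -0.21, 0, 0, 0, -0.95],
  ],
)

```text
time: 17.92
eef_pos: [0.5577, -0.0838, 0.1443]
tcp_rot: [0.57, 0.822, 0.0, -0.001]
contact_force: [-0.2, 0.3, -1.5]
opening: 0.194
finger_force: 78.1
```

```bash
python3 - <<'E'
from go import *
s=ctrl.get_state();print(s['time'],s['eef_pos'],s['qpos'])
yaw=.144+np.pi/2; e=np.array([.538,.001]) -.010*np.array([np.cos(yaw),np.sin(yaw)])
p,r=from_edge([*e,.11],yaw,0); show(p,r)
E
```

```text
17.925 [ 0.55770505 -0.0837566   0.14431133] [-3.29293110e-01  1.56799876e-01  1.93587469e+00  9.55638312e-04
  1.05054721e+00 -6.87848298e-01]
shift [-0.0004 -0.0611 -0.0004] turn [-0.0018 -0.0014 -0.2726] | pos [ 0.5574 -0.1326  0.144 ]
```

Call:
apply_moves(
  series=[
    [0, -0.006, 0, 0, 0, -0.03],
    [0, -0.018, 0, 0, 0, -0.08],
    [0, -0.032, 0, 0, 0, -0.15],
    [0, -0.046, 0, 0, 0, -0.21],
    [0, -0.056, 0, 0, 0, -0.25],
    [0, -0.061, 0, 0, 0, -0.2726],
    [0, -0.061, 0, 0, 0, -0.2726],
    [0, -0.061, 0, 0, 0, -0.2726],
  ],
)

```text
time: 18.92
eef_pos: [0.5576, -0.132, 0.1443]
tcp_rot: [0.654, 0.756, 0.0, -0.001]
contact_force: [-0.2, 1.1, -0.9]
opening: 0.194
finger_force: 78.1
```

```bash
cat > look.py <<'E'
from fit import *
from go import *
import sys
s=ctrl.get_state(); print(s['time'],s['eef_pos'],s['opening'],s['qpos'])
rs=R.from_quat(s['tcp_rot'])*TOOL.inv(); print(rs.as_euler('ZYX',degrees=True))
o=s['eef_pos']-rs.apply([GX,0,GZ]); print('edge',o+rs.apply([.045,0,0]))
out=[]
for n in('wrist','side'):
  C=cam(n); a=snap(n).copy()
  for b in SC: cv2.polylines(a,[cv2.convexHull(proj(C,rs.apply(b)+o).astype(np.int32))],True,(255,0,255),1)
  for b in TR: cv2.polylines(a,[cv2.convexHull(proj(C,R.from_euler('z',.144).apply(b)+[.538,.001,0]).astype(np.int32))],True,(255,255,0),1)
  if n=='side': a=a[80:272,140:396]
  out.append(cv2.resize(a,(400,300)))
cv2.imwrite('pics/'+sys.argv[1],np.hstack(out)[:,:,::-1])
E
python3 look.py c1.png
```

```text
18.925 [ 0.55762348 -0.1320268   0.1442637 ] 0.19409564855759626 [-4.09924499e-01  1.75997541e-01  1.91387940e+00  1.23306416e-03
  1.05341243e+00 -5.55499459e-01]
[ 9.83057897e+01 -1.03397313e-01  5.02629992e-02]
edge [ 0.53952811 -0.0082817   0.11048935]
```

View pics/c1.png

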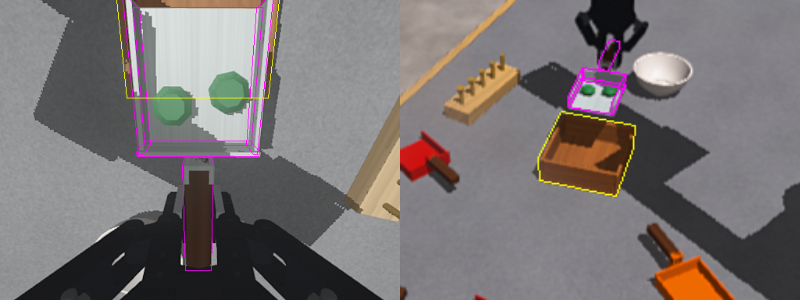

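Aligned over the tray, with the stones in place at (172,105) and (229,92) in the left panel. Now a slow tip, with the edge low inside the tray.

Call:
apply_moves(
  series=[
    [0, 0.002, -0.003, -0.04, -0.006, 0],
    [-0.001, 0.006, -0.008, -0.11, -0.016, 0],
    [-0.001, 0.01, -0.014, -0.19, -0.028, 0],
    [-0.002, 0.014, -0.02, -0.27, -0.039, 0],
    [-0.002, 0.018, -0.026, -0.34, -0.049, 0],
    [-0.003, 0.02, -0.03, -0.39, -0.056, 0],
    [-0.003, 0.022, -0.035, -0.41, -0.06, 0],
    [-0.0034, 0.0237, -0.039, -0.44, -0.064, 0],
    [-0.004, 0.0255, -0.037, -0.462, -0.067, 0],
    [-0.004, 0.0273, -0.035, -0.484, -0.07, 0],
    [-0.004, 0.029, -0.033, -0.506, -0.073, 0],
    [-0.005, 0.031, -0.031, -0.528, -0.077, 0],
    [-0.005, 0.033, -0.029, -0.55, -0.08, 0],
    [-0.005, 0.0345, -0.027, -0.572, -0.083, 0],
    [-0.0055, 0.0363, -0.0255, -0.594, -0.086, 0],
    [-0.006, 0.038, -0.0235, -0.616, -0.09, 0],
    [-0.006, 0.0417, -0.02, -0.66, -0.096, 0],
    [-0.007, 0.046, -0.017, -0.704, -0.102, 0],
    [-0.008, 0.05, -0.0145, -0.748, -0.109, 0],
    [-0.009, 0.0545, -0.012, -0.792, -0.115, 0],
  ],
)

```text
time: 21.52
eef_pos: [0.5505, -0.0885, 0.1349]
tcp_rot: [0.622, 0.719, -0.202, 0.234]
contact_force: [0.4, -0.2, -2.6]
opening: 0.195
finger_force: 78.2
```

```bash
python3 look.py c2.png; python3 - <<'E'
from go import *
yaw=.144+np.pi/2; e=np.array([.538,.001]) -.010*np.array([np.cos(yaw),np.sin(yaw)])
for z,a in((.034,44),(.03,52),(.03,56)): show(*from_edge([*e,z],yaw,a))
E
```

```text
21.525 [ 0.55047298 -0.08847212  0.1348565 ] 0.19455959781656285 [-0.10489227  0.16892583  2.03613831 -0.78891867  0.93257784  0.23576677]
[9.82784216e+01 3.60121717e+01 3.37486400e-02]
edge [ 0.53877308 -0.00819931  0.03385953]
shift [-0.0017  0.0168  0.0136] turn [-0.1773 -0.0275 -0.0015] | pos [ 0.5489 -0.0745  0.1453]
shift [-0.0045  0.0367  0.0188] turn [-0.3532 -0.0531 -0.0014] | pos [ 0.5466 -0.0585  0.1494]
shift [-0.0061  0.0472  0.0228] turn [-0.4412 -0.0659 -0.0013] | pos [ 0.5454 -0.0502  0.1526]
```

View pics/c2.png

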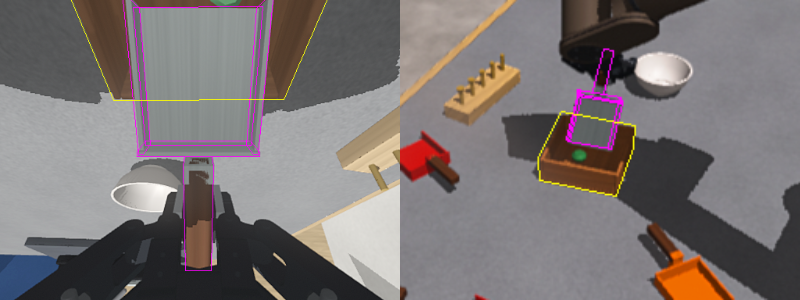

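The pan is empty. One stone shows in the tray at (579,155); the other is probably hidden behind the near wall. I'll tip further to be sure, rise, then look.

Call:
apply_moves(
  series=[
    [-0.001, 0.008, 0.007, -0.09, -0.014, 0],
    [-0.002, 0.017, 0.0136, -0.177, -0.027, 0],
    [-0.003, 0.027, 0.017, -0.265, -0.04, 0],
    [-0.0045, 0.0367, 0.02, -0.353, -0.053, 0],
    [-0.0045, 0.0367, 0.025, -0.353, -0.053, 0],
    [-0.004, 0.03, 0.04, -0.353, -0.053, 0],
    [-0.003, 0.01, 0.065, -0.353, -0.053, 0],
    [0, -0.02, 0.09, -0.353, -0.053, 0],
    [0, -0.03, 0.11, -0.353, -0.053, 0],
  ],
)

```text
time: 22.75
eef_pos: [0.5509, -0.1149, 0.2256]
tcp_rot: [0.59, 0.678, -0.286, 0.332]
contact_force: [0.1, 0.3, -2.1]
opening: 0.194
finger_force: 78.2
```

Call:
apply_moves(
  series=[
    [0, -0.02, 0, 0.25, 0.036, 0],
    [0, -0.04, 0, 0.5, 0.073, 0],
    [0, -0.06, 0, 0.75, 0.109, 0],
    [0, -0.08, 0, 0.98, 0.142, 0],
    [0, -0.08, 0, 0.98, 0.142, 0],
  ],
)

```text
time: 23.38
eef_pos: [0.5508, -0.1811, 0.2257]
tcp_rot: [0.655, 0.753, -0.042, 0.051]
contact_force: [0.3, -0.0, -1.4]
opening: 0.194
finger_force: 78.2
```

```bash
python3 look.py c3.png; python3 - <<'E'
from go import *
for n in('scene','side','wrist'):
  snap(n);C=cam(n)
  for d in ctrl.boxes_of('stone1',n): print(n,round(d['p'],2),np.array(d['xy'])*[512,384],ray(C,np.array(d['xy'])*[512,384],.013))
a=snap('scene')[135:255,160:320]; cv2.imwrite('pics/c4.png',cv2.resize(a,(640,480),interpolation=cv2.INTER_CUBIC)[:,:,::-1])
show(*[f for f in ( np.array([.4875,.2237,.13])+scoopR(-2.878,0).apply([GX,0,GZ]), scoopR(-2.878,0)*TOOL)])
E
```

```text
23.375 [ 0.55084469 -0.18105012  0.22572616] 0.19354014349355766 [-0.44940702  0.07147629  1.87297297 -0.11913479  1.1226058  -0.54015462]
[97.91346897  7.5692798  -0.26061442]
edge [ 0.53455476 -0.06273398  0.17555716]
scene 0.64 [233.3184 200.7168] [0.55268391 0.0021387  0.013     ]
scene 0.56 [183.0912 170.1888] [ 0.41765123 -0.11906905  0.013     ]
scene 0.38 [240.1792 186.7008] [0.5123449  0.03097999 0.013     ]
side 0.63 [251.392 180.096] [0.56205606 0.00848574 0.013     ]
shift [ 0.0179  0.5252 -0.0731] turn [0.1025 0.1559 2.1471] | pos [0.5647 0.2445 0.164 ]
```

View pics/c4.png

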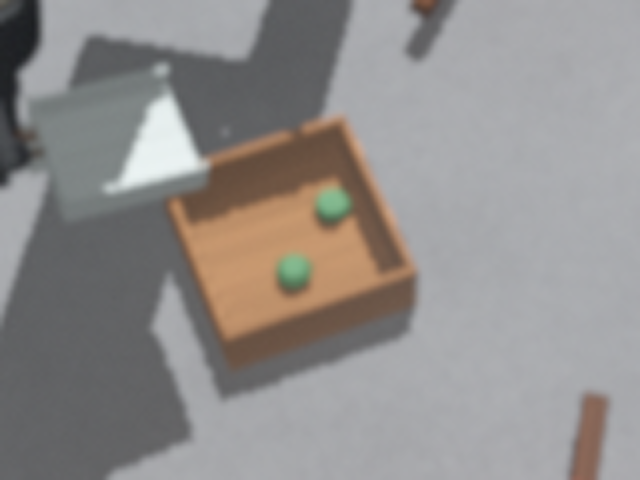

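Both stones lie in the tray, at (294,271) and (333,204) in the crop. I'll return the scoop to its original free spot.

Call:
apply_moves(
  series=[
    [0, 0, 0, 0.165, 0.024, 0],
    [0, 0.02, 0, 0.165, 0.024, 0],
    [0, 0.05, 0, 0.165, 0.024, 0],
    [0, 0.09, 0, 0.165, 0.024, 0],
    [0, 0.12, 0, 0.165, 0.024, 0],
  ],
)

```text
time: 24.45
eef_pos: [0.55, -0.0782, 0.2225]
tcp_rot: [0.654, 0.757, 0.0, -0.0]
contact_force: [0.2, -1.2, -1.1]
opening: 0.194
finger_force: 78.2
```

Call:
apply_moves(
  series=[
    [0, 0.03, 0, 0, 0, 0.12],
    [0, 0.06, 0, 0, 0, 0.26],
    [0, 0.1, 0, 0, 0, 0.4],
    [0, 0.14, 0, 0, 0, 0.55],
    [0, 0.18, 0, 0, 0, 0.7],
    [0, 0.21, 0, 0, 0, 0.85],
    [0, 0.23, 0, 0, 0, 0.95],
    [0, 0.23, 0, 0, 0, 1],
  ],
)

```text
time: 25.45
eef_pos: [0.5495, 0.1058, 0.2225]
tcp_rot: [0.313, 0.95, -0.0, -0.0]
contact_force: [1.3, -0.2, -1.0]
opening: 0.195
finger_force: 78.2
```

Call:
apply_moves(
  series=[
    [0, 0.03, 0, 0, 0, 0.14],
    [0, 0.06, 0, 0, 0, 0.28],
    [0, 0.09, 0, 0, 0, 0.43],
    [0, 0.12, 0, 0, 0, 0.58],
    [0, 0.14, 0, 0, 0, 0.73],
    [0.01, 0.16, 0, 0, 0, 0.88],
    [0.015, 0.17, 0, 0, 0, 1],
    [0.015, 0.17, 0, 0, 0, 1],
    [0.015, 0.17, 0, 0, 0, 1],
  ],
)

```text
time: 26.58
eef_pos: [0.5618, 0.2397, 0.2225]
tcp_rot: [-0.071, 0.997, -0.0, -0.001]
contact_force: [-0.6, -0.4, -2.5]
opening: 0.194
finger_force: 78.3
```

```bash
python3 - <<'E'
from go import *
print(ctrl.get_state()['time'],ctrl.get_state()['qpos'])
show(*[f for f in ( np.array([.487,.2238,.05])+scoopR(-2.882,0).apply([GX,0,GZ]), scoopR(-2.882,0)*TOOL)])
E
```

```text
26.575 [ 2.37388936e-01  1.71251007e-01  1.76529321e+00 -2.54931582e-05
  1.20663884e+00 -1.47647091e+00]
shift [ 0.0032  0.0058 -0.1732] turn [ 0.0006 -0.0019  0.1484] | pos [0.5643 0.2443 0.084 ]
```

Call:
apply_moves(
  series=[
    [0.002, 0.003, -0.05, 0, 0, 0.08],
    [0.003, 0.006, -0.11, 0, 0, 0.148],
    [0.003, 0.006, -0.16, 0, 0, 0.148],
    [0.003, 0.006, -0.195, 0, 0, 0.148],
    [0.003, 0.006, -0.215, 0, 0, 0.148],
    [0.003, 0.006, -0.224, 0, 0, 0.148],
    [0.003, 0.006, -0.229, 0, 0, 0.148],
    [0.003, 0.006, -0.232, 0, 0, 0.148],
    [0.003, 0.006, -0.234, 0, 0, 0.148],
    [0.003, 0.006, -0.235, 0, 0, 0.148],
    [0.003, 0.006, -0.235, 0, 0, 0.148],
    [0.003, 0.006, -0.235, 0, 0, 0.148],
  ],
)

```text
time: 28.08
eef_pos: [0.565, 0.2442, 0.0349]
tcp_rot: [-0.13, 0.992, 0.0, -0.001]
contact_force: [-0.9, 0.2, -1.5]
opening: 0.193
finger_force: 78.3
```

```bash
python3 - <<'E'
from go import *
s=ctrl.get_state();print(s['time'],s['eef_pos'],s['contact_force'],s['wrist_torque'],(R.from_quat(s['tcp_rot'])*TOOL.inv()).as_euler('ZYX',degrees=True))
E
```

```text
28.075 [0.56498041 0.2441708  0.03489697] [-0.86948744  0.1870799  -1.50552927] [-0.03334076 -0.06264737  0.02718762] [-1.65108530e+02 -6.16665185e-02 -2.06330896e-02]
```

Call:
apply_moves(
  series=[
    [0, 0, -0.0005, 0, 0, 0],
    [0, 0, -0.001, 0, 0, 0],
    [0, 0, -0.0013, 0, 0, 0],
    [0, 0, -0.0013, 0, 0, 0],
  ],
)

```text
time: 28.58
eef_pos: [0.5652, 0.2442, 0.0344]
tcp_rot: [-0.13, 0.992, 0.0, -0.0]
contact_force: [-0.8, -0.7, 2.8]
opening: 0.199
finger_force: 79.0
```

Touching the bench lightly. Open (partly, to keep clear of things), then rise straight up.

Call:
apply_moves(
  series=[
    [0, 0, 0, 0, 0, 0],
    [0, 0, 0, 0, 0, 0],
    [0, 0, 0, 0, 0, 0],
    [0, 0, 0, 0, 0, 0],
    [0, 0, 0, 0, 0, 0],
    [0, 0, 0, 0, 0, 0],
  ],
  jaw=0.7,
)

```text
time: 29.32
eef_pos: [0.5649, 0.2441, 0.0337]
tcp_rot: [-0.13, 0.992, 0.0, -0.001]
contact_force: [-0.2, 0.1, 0.5]
opening: 0.702
finger_force: 0.0
```

Call:
apply_moves(
  series=[
    [0, 0, 0.01, 0, 0, 0],
    [0, 0, 0.03, 0, 0, 0],
    [0, 0, 0.06, 0, 0, 0],
    [0, 0, 0.1, 0, 0, 0],
    [0, 0, 0.15, 0, 0, 0],
    [0, 0, 0.2, 0, 0, 0],
    [0, 0, 0.2, 0, 0, 0],
    [0, 0, 0.2, 0, 0, 0],
  ],
)

```text
time: 30.32
eef_pos: [0.5646, 0.2441, 0.1939]
tcp_rot: [-0.13, 0.992, 0.0, -0.001]
contact_force: [-0.1, -0.4, -1.3]
opening: 0.697
finger_force: 0.0
```

```bash
python3 - <<'E'
from go import *
a=snap('scene')[100:250,170:370];b=snap('side')[120:270,160:360]
cv2.imwrite('pics/e.png',cv2.resize(np.hstack([a,b]),(800,300),interpolation=cv2.INTER_CUBIC)[:,:,::-1])
s=ctrl.get_state();print(s['time'],s['eef_pos'],s['opening'],s['contact_force'])
E
```

```text
30.425 [0.56385551 0.24385938 0.19205628] 0.6996627238906766 [ 0.29059759  0.41043498 -0.55023307]
```

View pics/e.png

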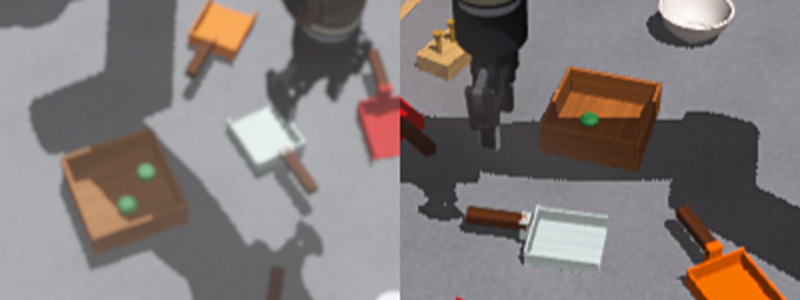

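The empty scoop is flat and right side up at (265,140). Both stones are in the tray at (146,172) and (127,204), and the gripper is clear.

```bash
python3 -c "
from plant import ctrl
print(ctrl.sign_off())"
```

```text
the job is handed in; nothing more can be done
None
```

Job handed in at about 30 s: both green stones were tipped out low into the square wooden tray, and the empty scoop is back on the bench, flat, right side up and released.

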